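# Turn-down chocolates: tip them from the serving tray into the dish

## Task

Lift the little wooden serving tray level by its brass bar with both gold chocolates in it, hold its lip low over the white dish and tip it to 45 degrees, no steeper than 50, until both have rolled into the dish, and keep it there for a moment. Level the tray again in the air, then set it back squarely on its dark mat, wholly on it. Drop no chocolate on the table, and leave the dish, glass, clock and remote control where they stand.

Things in the scene. Friction and masses are not known exactly. Their poses are not given: they have to be found in the camera images.
- tray: pale wooden open-topped tray, 150 (x) by 74 (y) mm, 0.25 kg, loose, on the mat. Origin: centre of underside; z up. Floor 5 mm thick; walls 5 mm thick, top at z = 40, on both sides and the +x end. The -x end, roughly towards the robot, pours: its floor rises as a 25 degree ramp (from x = -28) to the lip, so chocolates roll out only when that end is tipped down well past 25 degrees.
- tray_bar (a point): centre of the tray's brass handle bar, 85 mm above the tray's underside at its middle: a square bar 16 x 16 mm running along the tray's y, 74 mm between its two posts (6 mm thick, outside the side walls, 86 mm over all); free space below it, chocolate tops 33 mm above the underside. Axes as the tray's.
- tray_lip (a point): middle of the edge of the tray's pouring lip, at (-75, 0, 27) mm in the tray. Axes as the tray's.
- choc_a: a gold-foil ball-shaped chocolate with a brown band, 28 mm diameter, 16 g, in the tray, free to roll. Origin: its centre.
- choc_b: a second chocolate just like it, in the tray.
- dish: white porcelain round dish, loose, 150 mm across the rim, 45 mm high. Origin: centre of the underside; z up.
- mat: dark brown leather mat, fixed, 210 mm (its x) by 144 mm (its y), 3 mm thick, the tray's place; origin: centre of the underside, x along the length. The tray starts with its length along the mat's.
- tumbler: clear drinking glass standing on the table, 68 mm diameter, 95 mm high; leave alone. Origin: centre of the underside.
- clock: black bedside clock, 50 x 110 x 70 mm (x, y, z); leave alone. Origin: centre of the underside.
- remote: black remote control lying flat between the dish and the mat, 45 x 160 x 18 mm (its x, y, z); leave alone. Origin: centre of the underside.

How it is judged:
By the outcome, as a careful person would: the job done as asked, in the order asked, and still so for the second after the job is handed in, with the robot touching nothing.
It also fails if it takes over 72 s, if anything falls off the work surface, if the arm or the gripper's body presses on something with over 40 N, if the wrist force passes 120 N, or if a joint passes its speed limit or range.

## Robot

A 7-joint arm with a two-finger parallel gripper is mounted at the origin on the work surface. World frame = base frame: x ahead of the robot, y to its left, z up, the work surface at z = 0. Lengths are in m, angles in rad, forces in N, time in s.
With the tool pointing down it reaches from about 0.375 to 0.925 m from the base axis. Payload 3.1 kg.
Tool frame: the origin (TCP) lies between the finger pads; the fingertips stand 19 mm ahead of it and the grasp point (between the pads) is the TCP; z points along the fingers, y is the direction in which the jaws open and shut (so a half turn about z gives the same grasp; the last joint's range is limited). The gripper opens to 85 mm and grips with 20 to 120 N. Pads are 22 mm wide; open, the fingers measure 114 mm over their backs; the gripper's body (76 mm by 85 mm) begins 54 mm behind the grasp point. The pads swing forward as they close: fully open they stand 13 mm farther back than shut.
Start: joints at [-1.283, 0.383, 0.044, 1.598, -0.018, 1.161, -0.05], TCP at [0.245, 0.602, 0.25] pointing down, gripper open.
Joint ranges: [-2.61, 2.61], [-0.41, 2.15], [-1.48, 1.57], [0, 2.5], [-1.57, 4.71], [0.05, 1.97], [-2.85, 2.85]. Speed limits (rad/s): [2.79, 2.79, 3.14, 3.14, 3.14, 3.14, 3.14].

## Interface

Orientations are given as a unit quaternion [x, y, z, w].
In Python, from bench import move_ptp, movel, move_j, move_gripper, pause, inverse_kinematics, read_camera, camera_params, MotionError, sign_off, look_for, tip_of, read_time_s, read_qpos, read_joint_vel, read_effort, read_eef_pos, read_tcp_rot, read_ft_force, read_ft_torque, read_finger_gap gives the robot as it stands. Calls block until the motion is done:
- move_ptp(position, orientation): joint-space move of the TCP to a pose.
- movel(position, orientation=None, speed=0.15): straight line of the TCP; orientation=None keeps the orientation; speed is the mean speed in m/s.
- move_j(angles): joint-space move.
- move_gripper(opening, effort=None): finger opening in m; effort is the grip in N (None keeps the last); returns when the fingers have stopped.
- pause(seconds).
- inverse_kinematics(position, orientation): joint angles nearest the present ones, or None.
- read_camera(name): name is "side" or "top"; returns the picture (400x640x3 uint8, red, green, blue); there is no depth.
- camera_params(name): a dict with "K" (3x3 intrinsics, pixels), "dist_coeffs" ([k1, k2, p1, p2, k3] as OpenCV has them; the pictures are not rectified), "camera_from_world" (4x4, takes a point from world to camera coordinates). Camera axes: x right, y down, z forward; pixel columns grow to the right and rows downward; lengths in m; the calibration is good to about 2 mm. A picture is of the moment at which its call begins. camera_params takes no time and is no camera call.
A pose or a line that the arm cannot do raises MotionError and nothing moves.
- sign_off(): hands the job in, once; it reports no verdict.
Trained networks look in the newest picture that a camera, given by its name, has taken for a name from the list of things; names that differ only in an ending like _2 or _b are one class to them, and where a whole thing is asked for, a point or a joint stands for the part that bears it (a point fixed in the world has none). Each returns a list of dicts, best first, with "confidence" (0 to 1); they miss things now and then, are a little off and sometimes report something else, mostly with a low value. They report only what shows in the picture. A call takes as long as a camera call.
- look_for(camera, name): "at" ([column, row] in pixels, amid what is visible of it).
- tip_of(camera, name): "at" ([column, row] in pixels: a listed point, or the origin of a listed thing).
Readings, each from a call of its own:
- read_time_s(): time.
- read_qpos(): joint angles.
- read_joint_vel(): joint speeds.
- read_effort(): joint torques, N m.
- read_eef_pos(): TCP position.
- read_tcp_rot(): TCP orientation.
- read_ft_force(): force on the tool from outside, world axes, zero at the start.
- read_ft_torque(): the same for the moment, N m.
- read_finger_gap(): finger opening in m.
Only numpy, scipy, OpenCV 4.12 (cv2) and the standard library are available. Lean on these libraries where they do the work, as an engineer would, in place of code of your own. Each camera call takes 0.05 s, during which the arm holds its last target.

## Working session

There is one attempt and no reset: what is moved stays moved. The work goes in short steps, each a Python script; the robot and the scene stay as the last script left them, time stands still between calls to the robot, and variables do not carry over. Pictures are saved under pics/ and viewed, and the job is handed in when it is done.

```bash
ls; mkdir -p pics
python3 - <<'E'
from bench import *
import cv2,numpy as np
np.set_printoptions(precision=4,suppress=True)
for c in ["side","top"]:
    im=read_camera(c); cv2.imwrite(f"pics/{c}0.png",im[:,:,::-1])
    p=camera_params(c); print(c,p["K"],p["dist_coeffs"],p["camera_from_world"])
    for n in ["tray","tray_bar","tray_lip","choc_a","dish","mat","remote","tumbler","clock"]:
        print(n,[(np.round(d["at"],1).tolist(),round(d["confidence"],2)) for d in tip_of(c,n)[:3]],[(np.round(d["at"],1).tolist(),round(d["confidence"],2)) for d in look_for(c,n)[:3]])
print(read_time_s(),read_eef_pos(),read_tcp_rot(),read_finger_gap())
E
```

```text
pics
side [[490.9269   0.     325.7481]
 [  0.     490.9269 197.85  ]
 [  0.       0.       1.    ]] [-0.1104  0.      0.      0.      0.    ] [[ 0.8868 -0.4621 -0.0091 -0.5602]
 [-0.3539 -0.6661 -0.6566  0.248 ]
 [ 0.2973  0.5855 -0.7542  0.8921]
 [ 0.      0.      0.      1.    ]]
tray [([364.2, 312.1], 0.61)] [([358.6, 300.9], 0.65), ([367.7, 306.7], 0.54)]
tray_bar [([362.8, 282.1], 0.79)] [([360.2, 299.6], 0.77), ([246.9, 239.7], 0.65)]
tray_lip [([337.0, 329.1], 0.57)] [([356.4, 301.2], 0.65)]
choc_a [([370.3, 306.2], 0.43), ([366.5, 282.1], 0.38)] [([370.9, 307.6], 0.66)]
dish [([255.5, 158.4], 0.88)] [([252.6, 149.4], 0.89)]
mat [] [([371.4, 323.9], 0.96)]
remote [([249.6, 242.2], 0.62)] [([245.6, 240.8], 0.65)]
tumbler [([376.7, 188.0], 0.89)] [([378.9, 169.6], 0.55)]
clock [([334.6, 135.5], 0.91)] [([334.1, 122.1], 0.85)]
top [[432.4114   0.     319.6438]
 [  0.     432.4114 192.8676]
 [  0.       0.       1.    ]] [0.0333 0.     0.     0.     0.    ] [[ 0.0269 -0.9996  0.0007 -0.0332]
 [-0.9758 -0.0264 -0.217   0.618 ]
 [ 0.2169  0.0051 -0.9762  0.8685]
 [ 0.      0.      0.      1.    ]]
tray [([419.7, 219.6], 0.66), ([312.1, 278.7], 0.39)] [([424.2, 219.4], 0.58)]
tray_bar [([430.3, 214.3], 0.77)] [([423.3, 219.9], 0.84)]
tray_lip [([435.1, 246.3], 0.9)] [([422.3, 219.2], 0.69), ([312.0, 130.8], 0.5)]
choc_a [([428.3, 215.7], 0.58), ([410.5, 204.7], 0.55), ([218.9, 224.8], 0.19)] []
dish [([220.6, 227.8], 0.64)] [([211.8, 221.2], 0.8)]
mat [([417.8, 221.2], 0.76)] [([403.2, 226.1], 0.74)]
remote [([311.7, 278.6], 0.9), ([432.6, 213.7], 0.59)] [([311.2, 275.8], 0.95), ([214.0, 222.2], 0.22)]
tumbler [([311.7, 141.3], 0.89)] [([313.0, 128.9], 0.65), ([215.5, 224.0], 0.37)]
clock [([221.6, 136.8], 0.78)] [([217.5, 128.5], 0.98), ([423.0, 220.3], 0.48)]
1.9 [0.2445 0.6022 0.2503] [ 0.1917  0.9815  0.     -0.    ] 0.08544526771540363
```

View pics/side0.png

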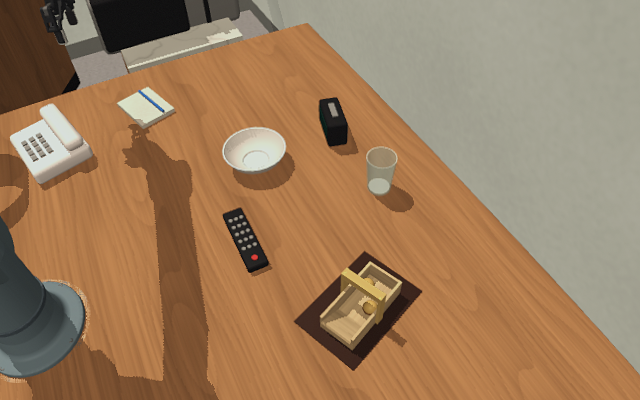

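View pics/top0.png

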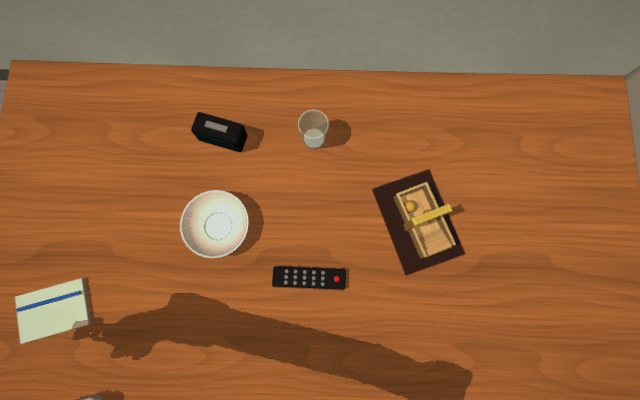

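The side picture shows the tray on its mat at about (362,305) and the dish at (255,150). The top picture has the tray near (425,220), the dish near (214,224) and the remote at (311,278). I'll enlarge the tray next.

```bash
python3 - <<'E'
import cv2
a=cv2.imread("pics/top0.png")[160:285,360:480]; b=cv2.imread("pics/side0.png")[245:375,285:430]
a=cv2.resize(a,None,fx=4.8,fy=4.8,interpolation=cv2.INTER_CUBIC); b=cv2.resize(b,None,fx=4.6,fy=4.6,interpolation=cv2.INTER_CUBIC)
cv2.imwrite("pics/ta.png",a);cv2.imwrite("pics/tb.png",b);print(a.shape,b.shape)
E
cat > h.py <<'E'
from bench import *
import cv2,numpy as np
from scipy.optimize import least_squares
from scipy.spatial.transform import Rotation as R
np.set_printoptions(precision=4,suppress=True)
def proj(c,X):
    p=camera_params(c);T=np.array(p["camera_from_world"])
    return cv2.projectPoints(np.atleast_2d(X).astype(float),cv2.Rodrigues(T[:3,:3])[0],T[:3,3],np.array(p["K"]),np.array(p["dist_coeffs"]))[0][:,0]
def ray(c,uv):
    p=camera_params(c);T=np.array(p["camera_from_world"])
    x=cv2.undistortPoints(np.array(uv,float).reshape(1,1,2),np.array(p["K"]),np.array(p["dist_coeffs"]))[0,0]
    return -T[:3,:3].T@T[:3,3], T[:3,:3].T@np.r_[x,1]
def onz(c,uv,z):
    o,d=ray(c,uv);return o+d*(z-o[2])/d[2]
def tri(uvs):
    A=[];b=[]
    for c,uv in uvs.items():
        o,d=ray(c,uv);d=d/np.linalg.norm(d);P=np.eye(3)-np.outer(d,d);A.append(P);b.append(P@o)
    return np.linalg.lstsq(np.vstack(A),np.hstack(b),rcond=None)[0]
E
python3 - <<'E'
from h import *
print("bar",tri({"top":[430.3,214.3],"side":[362.8,282.1]}))
print("lip",tri({"top":[435.1,246.3],"side":[337,329.1]}))
print("tray",onz("top",[419.7,219.6],.003),onz("side",[364.2,312.1],.003))
for n,a,b in [("dish",[220.6,227.8],[255.5,158.4]),("remote",[311.7,278.6],[249.6,242.2]),("tumbler",[311.7,141.3],[376.7,188]),("clock",[221.6,136.8],[334.6,135.5])]:
    print(n,onz("top",a,0),onz("side",b,0))
print("dish rim ext top",[onz("top",u,.045) for u in ([181,224],[248,223],[214,190],[214,257])])
print("matc",[onz("top",u,.003) for u in ([373,188],[430,170],[464,252],[406,274])])
print("mats",[onz("side",u,.003) for u in ([295,321],[364,251],[422,291],[354,370])])
print("tip remote", [onz("top",u,.018) for u in ([273,266],[346,267],[346,290],[273,287])])
E
```

```text
(600, 576, 3) (598, 667, 3)
bar [ 0.5745 -0.2474  0.0965]
lip [ 0.5134 -0.2736  0.0234]
tray [ 0.5767 -0.2463  0.003 ] [ 0.5782 -0.2581  0.003 ]
dish [0.546  0.2074 0.    ] [0.5549 0.2211 0.    ]
remote [ 0.4379 -0.0038 -0.    ] [ 0.4493 -0.0056 -0.    ]
tumbler [0.7593 0.0062 0.    ] [0.7632 0.0006 0.    ]
clock [0.7646 0.2217 0.    ] [0.7629 0.2035 0.    ]
dish rim ext top [array([0.5462, 0.2834, 0.045 ]), array([0.5521, 0.1381, 0.045 ]), array([0.6239, 0.218 , 0.045 ]), array([0.4769, 0.2061, 0.045 ])]
matc [array([ 0.648 , -0.1398,  0.003 ]), array([ 0.6949, -0.2731,  0.003 ]), array([ 0.506 , -0.3434,  0.003 ]), array([ 0.4537, -0.2129,  0.003 ])]
mats [array([ 0.456 , -0.2144,  0.003 ]), array([ 0.648, -0.138,  0.003]), array([ 0.6993, -0.2718,  0.003 ]), array([ 0.5061, -0.3468,  0.003 ])]
tip remote [array([0.4623, 0.0818, 0.018 ]), array([ 0.4644, -0.0787,  0.018 ]), array([ 0.4153, -0.0793,  0.018 ]), array([0.4174, 0.0795, 0.018 ])]
```

View pics/ta.png

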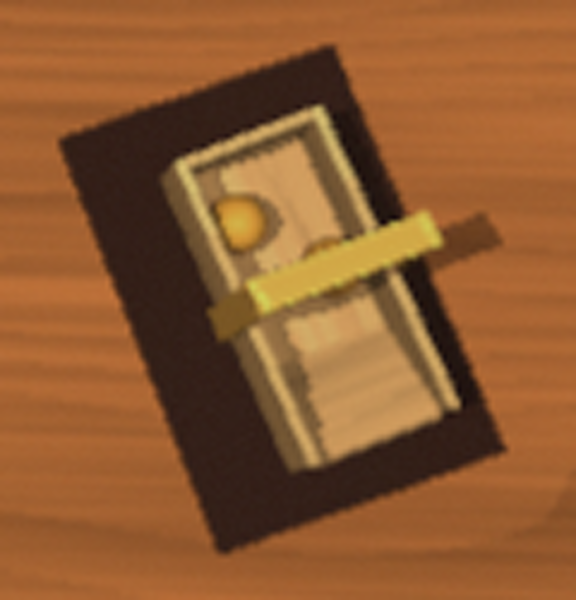

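View pics/tb.png

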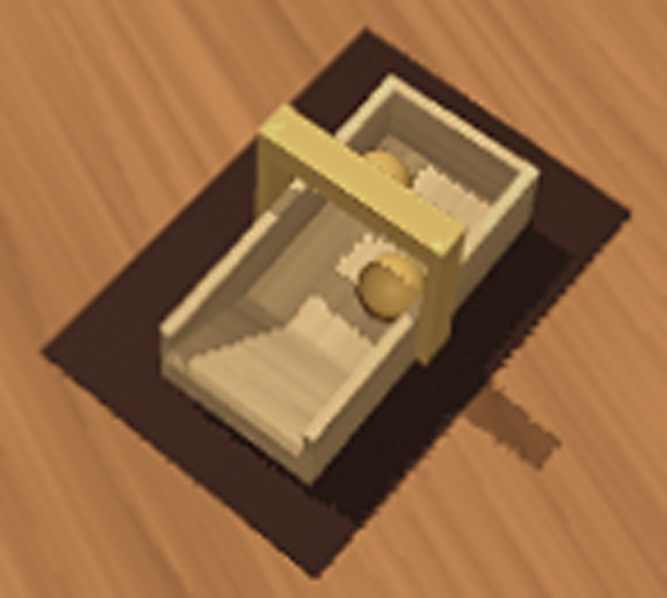

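The enlarged crops show the whole tray. The bar's top face has clear corners in both views, and both chocolates are loose on the floor, one of them under the bar. I'll fit the tray and mat poses to hand-read corners.

```bash
cat > fit.py <<'E'
from h import *
def un(pts,s,o): return (np.array(pts,float)+.5)/s-.5+np.array(o)
M={"x":0}
X=75;Y=37
top=[((X,Y,40),(165,177)),((X,-Y,40),(322,106)),((-X,-Y,40),(458,408)),((-8,43,93),(258,313)),((8,43,93),(245,288)),((8,-43,93),(428,211)),((-8,-43,93),(441,243))]
side=[((X,Y,40),(392,77)),((X,-Y,40),(539,173)),((-X,Y,40),(163,328)),((8,43,93),(288,105)),((-8,43,93),(260,128)),((-8,-43,93),(440,250)),((8,-43,93),(463,228))]
mt=[((105,72,3),(60,140)),((105,-72,3),(334,45)),((-105,-72,3),(505,450)),((-105,72,3),(220,552))]
ms=[((-105,72,3),(43,350)),((105,72,3),(366,27)),((105,-72,3),(630,213)),((-105,-72,3),(317,578))]
def fit(t,s,z):
    Pt=np.array([a for a,_ in t])/1e3;Ps=np.array([a for a,_ in s])/1e3
    ut=un([b for _,b in t],4.8,(360,160));us=un([b for _,b in s],4.6,(285,245))
    def w(p,P): return P@R.from_euler("z",p[2]).as_matrix().T+[p[0],p[1],z]
    f=lambda p:np.r_[(proj("top",w(p,Pt))-ut).ravel(),(proj("side",w(p,Ps))-us).ravel()]
    r=least_squares(f,[.575,-.245,.36],loss="soft_l1");return r.x,f(r.x).reshape(-1,2)
if __name__=="__main__":
    for t,s,z in((top,side,.003),(mt,ms,0)):
        p,e=fit(t,s,z);print(p,np.degrees(p[2]));print(e.T)
E
python3 fit.py
```

```text
[ 0.5743 -0.2492  0.3947] 22.61468309028478
[[ 2.0921 -0.0879  0.1898  0.4584  0.0305 -0.1148  0.4378 -0.4764 -0.4742
  -1.4308 -1.4227 -1.001  -0.377   0.1459]
 [-3.8427 -0.6734 -0.7423 -0.0801 -2.0346 -0.6352 -0.2382 -0.2719 -0.0728
  -0.1866 -0.3891  0.549   1.5285 -0.1269]]
[ 0.5761 -0.2417  0.3659] 20.963322933101608
[[-0.3641  0.0319  0.6553  0.1836 -1.3134 -0.2932  0.5295 -0.7911]
 [-0.9568 -1.0523 -0.2922  0.0402  0.1424  0.0547 -0.1993  0.2351]]
```

```bash
sed -i 's/(165,177)/(180,160)/' fit.py; python3 fit.py
python3 - <<'E'
from fit import *
p,_=fit(top,side,.003)
L=[]
for c in("top","side"):
    im=cv2.imread(f"pics/{c}0.png")
    o,s=((360,160),4.8) if c=="top" else ((285,245),4.6)
    im=cv2.resize(im[o[1]:o[1]+125,o[0]:o[0]+145],None,fx=s,fy=s,interpolation=cv2.INTER_CUBIC)
    for q,pts in((p,[(X,Y,40),(X,-Y,40),(-X,-Y,40),(-X,Y,40)]),(p,[(8,43,93),(8,-43,93),(-8,-43,93),(-8,43,93)]),(p,[(-75,37,27),(-75,-37,27)]),(p,[(X,Y,0),(X,-Y,0),(-X,-Y,0),(-X,Y,0)]),(np.r_[.5761,-.2417,.3659],[(105,72,0),(105,-72,0),(-105,-72,0),(-105,72,0)])):
        W=np.array(pts)/1e3@R.from_euler("z",q[2]).as_matrix().T+[q[0],q[1],.003]
        u=(proj(c,W)-o+.5)*s-.5
        cv2.polylines(im,[u.astype(int)],True,(255,255,0),1)
    cv2.imwrite(f"pics/ov_{c}.png",im)
E
```

```text
[ 0.5744 -0.2494  0.3897] 22.32931237169442
[[-0.8064  0.2027  0.1741  0.5107  0.1183  0.0563  0.5746 -0.1526 -0.2481
  -1.4103 -1.2133 -0.8251 -0.3451  0.2169]
 [-0.4793 -0.7003 -0.6471 -0.2178 -2.1849 -0.5949 -0.184  -0.1627  0.1747
  -0.301  -0.3817  0.532   1.683   0.0509]]
[ 0.5761 -0.2417  0.3659] 20.963322933101608
[[-0.3641  0.0319  0.6553  0.1836 -1.3134 -0.2932  0.5295 -0.7911]
 [-0.9568 -1.0523 -0.2922  0.0402  0.1424  0.0547 -0.1993  0.2351]]
```

View pics/ov_top.png

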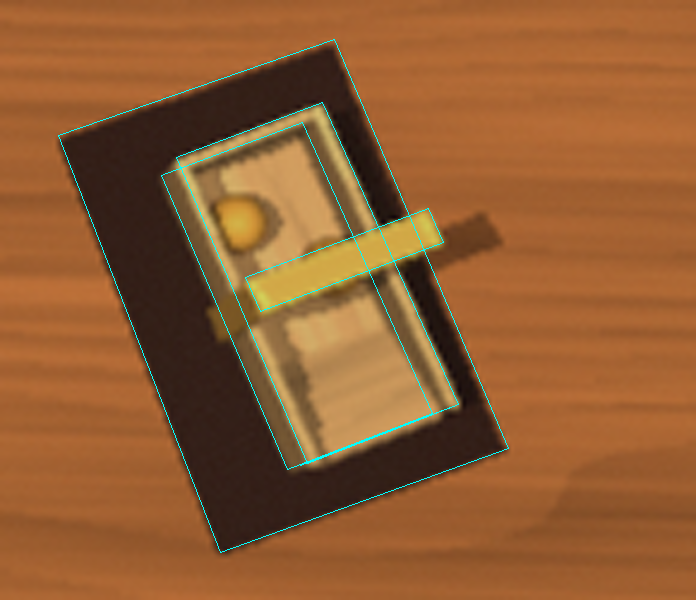

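View pics/ov_side.png

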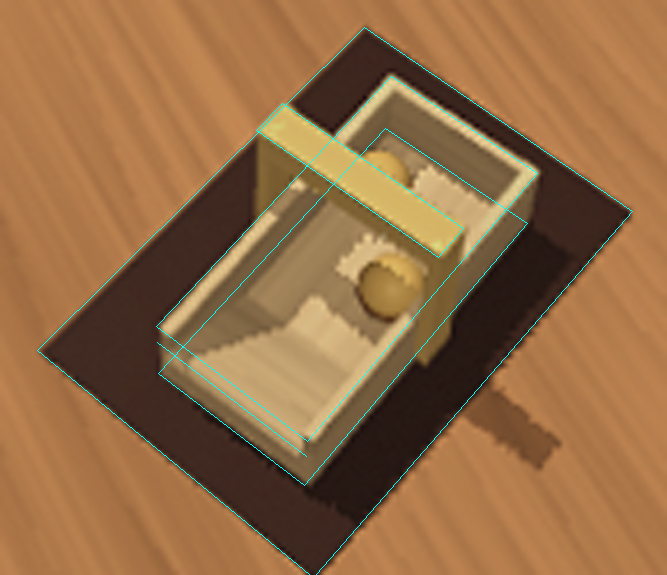

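The overlay matches in both views: tray centre at (0.574, -0.249) with yaw about 22.3°, mat at (0.576, -0.242) with yaw 21.0°. The dish centre is about (0.550, 0.211), and its measured rim of about 146 mm fits the given 150 mm. Next I'll check reachability for the whole plan.

```bash
cat >> h.py <<'E'
TRAY=np.array([.5744,-.2494,.003]);YAW=.3875
MAT=np.array([.5761,-.2417,0]);MYAW=.366
DISH=np.array([.550,.212,0])
BAR=np.array([0,0,.085]);LIP=np.array([-.075,0,.027])
def rt(yaw,tilt): return R.from_euler("z",yaw)*R.from_euler("y",-np.radians(tilt))
def tool(yaw,tilt,s):
    # tool z = -tray z, tool y = s*tray x
    m=np.column_stack([np.cross([s,0,0],[0,0,-1]),[s,0,0],[0,0,-1]])
    return (rt(yaw,tilt)*R.from_matrix(m)).as_quat()
def tcp_from_lip(lip,yaw,tilt): return lip+rt(yaw,tilt).apply(BAR-LIP)
E
python3 - <<'E'
from h import *
lo=[-2.61,-.41,-1.48,0,-1.57,.05,-2.85];hi=[2.61,2.15,1.57,2.5,4.71,1.97,2.85]
print(read_time_s())
def t(n,p,q):
    j=inverse_kinematics(p,q);print(n,None if j is None else np.array(j), None if j is None else round(min(np.minimum(np.array(j)-lo,np.array(hi)-j)),2))
for s in(1,-1):
    print("s",s)
    t("grasp",TRAY+BAR,tool(YAW,0,s)); t("lift",TRAY+BAR+[0,0,.15],tool(YAW,0,s))
    for yaw in(-.3,0,.2,.3875,.6,.9):
        lip=DISH+[0,0,.085]+.02*np.r_[np.cos(yaw),np.sin(yaw),0]
        for a in(0,45): t((yaw,a),tcp_from_lip(lip,yaw,a),tool(yaw,a,s))
E
```

```text
1.9
s 1
grasp [-0.349   0.7371  0.9396  1.8048 -0.7124  0.9794  1.2792] 0.63
lift [-0.3781  0.4995  0.9594  1.7036 -0.4398  1.1715  1.0872] 0.61
(-0.3, 0) [-0.7985  0.5907  0.6202  1.6631 -0.391   1.0148 -0.3489] 0.84
(-0.3, 45) [-0.9655  0.2601  0.2845  2.1795  1.2234  0.61   -2.0188] 0.32
(0, 0) [-0.7561  0.5877  0.5162  1.6261 -0.328   1.0151 -0.1372] 0.87
(0, 45) [-0.8939  0.1974  0.2931  2.2597  1.5203  0.3711 -2.0111] 0.24
(0.2, 0) [-0.737   0.5831  0.4542  1.6119 -0.2886  1.0137  0.0057] 0.89
(0.2, 45) [-1.064   0.187   0.5599  2.2994  1.9846  0.1603 -2.2824] 0.11
(0.3875, 0) [-0.7252  0.5762  0.4018  1.6068 -0.2542  1.0107  0.1418] 0.89
(0.3875, 45) [ 0.4872  0.3234 -1.0144  2.2467  1.9064  0.2893 -1.8029] 0.24
(0.6, 0) [-0.7172  0.5645  0.3483  1.6107 -0.2181  1.0049  0.2988] 0.89
(0.6, 45) [ 0.7283  0.4483 -1.2038  2.2275  1.8145  0.1892 -1.4113] 0.14
(0.9, 0) [-0.7116  0.5406  0.2813  1.6331 -0.1715  0.9922  0.5257] 0.87
(0.9, 45) [ 0.4817  0.3279 -0.7963  2.1752 -1.1909  0.2536  1.7915] 0.2
s -1
grasp [-0.5328  1.107   1.3625  1.8113 -1.1511  1.2806 -1.5872] 0.21
lift [-0
[... 232 characters left out ...]
0.0237  1.6043  0.0145  0.9985  2.7528] 0.1
(0, 45) [-0.8579  0.1963  0.2543  2.2581  1.5226  0.3784  1.1316] 0.24
(0.2, 0) [ 0.3814  0.9507 -1.2529  1.5518  0.9222  1.3251  2.3569] 0.23
(0.2, 45) [-0.7998  0.1723  0.2738  2.2886  1.8794  0.2072  0.9859] 0.16
(0.3875, 0) [-1.2338  1.0698  1.3634  1.6305 -1.071   1.3603 -2.4646] 0.21
(0.3875, 45) [-0.1655  0.1829 -0.3093  2.2715  2.3205  0.1333  0.7976] 0.08
(0.6, 0) [-1.2665  1.0667  1.3635  1.6364 -1.0689  1.3577 -2.28  ] 0.21
(0.6, 45) [ 0.7283  0.4483 -1.2038  2.2275  1.8145  0.1892  1.7303] 0.14
(0.9, 0) [-1.3202  1.0534  1.364   1.6615 -1.0602  1.3464 -2.014 ] 0.21
(0.9, 45) [ 0.1109  0.2513 -0.3877  2.1904 -1.4014  0.3638 -1.2091] 0.17
```

Run:
```python
from h import *
lo=[-2.61,-.41,-1.48,0,-1.57,.05,-2.85];hi=[2.61,2.15,1.57,2.5,4.71,1.97,2.85]
for s in(1,-1):
    for yaw in(-1.6,-1.3,-1,-.8,-.6,-.3,1.1,1.4,1.7):
        print(s,yaw)
        lip=DISH+[0,0,.085]+.02*np.r_[np.cos(yaw),np.sin(yaw),0]
        for a in(0,15,30,45):
            j=inverse_kinematics(tcp_from_lip(lip,yaw,a),tool(yaw,a,s))
            print("  ",a,None if j is None else np.round(j,2), None if j is None else round(min(np.minimum(np.array(j)-lo,np.array(hi)-j)),2))
```

```text
1 -1.6
   0 [-0.87  0.41  0.71  1.94 -0.33  0.91 -1.6 ] 0.56
   15 [-0.99  0.45  0.69  1.86 -0.04  1.02 -1.92] 0.64
   30 [-1.08  0.56  0.66  1.76  0.14  1.19 -2.12] 0.73
   45 [-1.14  0.7   0.64  1.65  0.26  1.36 -2.24] 0.61
1 -1.3
   0 [-0.8   0.45  0.64  1.87 -0.33  0.93 -1.31] 0.63
   15 [-0.98  0.45  0.67  1.86 -0.01  0.95 -1.65] 0.64
   30 [-1.1   0.5   0.64  1.83  0.25  1.04 -1.95] 0.67
   45 [-1.18  0.6   0.6   1.77  0.44  1.19 -2.16] 0.69
1 -1
   0 [-0.77  0.49  0.61  1.8  -0.34  0.96 -1.01] 0.7
   15 [-0.93  0.43  0.6   1.86  0.02  0.87 -1.39] 0.64
   30 [-1.1   0.44  0.61  1.9   0.36  0.89 -1.77] 0.6
   45 [-1.2   0.5   0.55  1.91  0.63  1.01 -2.09] 0.59
1 -0.8
   0 [-0.78  0.53  0.63  1.75 -0.37  0.98 -0.81] 0.75
   15 [-0.91  0.42  0.58  1.86  0.02  0.82 -1.2 ] 0.64
   30 [-1.08  0.4   0.57  1.94  0.43  0.79 -1.65] 0.56
   45 [-1.19  0.43  0.51  1.99  0.78  0.89 -2.06] 0.51
1 -0.6
   0 [-0.82  0.57  0.68  1.71 -0.42  1.   -0.59] 0.79
   15 [-0.92  0.43  0.58  1.86 -0.02  0.78 -0.98] 0.64
   30 [-1.03  0.35  0.51  1.98  0.5   0.7  -1.52] 0.52
   45 [-1.14  0.36  0.45  2.0
[... 2261 characters left out ...]
8  1.24  0.63  1.12] 0.32
-1 1.1
   0 [-1.36  1.04  1.36  1.69 -1.05  1.33 -1.83] 0.21
   15 [-1.38  0.89  1.37  1.87 -1.22  1.2  -1.63] 0.2
   30 [-1.26  0.55  1.16  2.04 -1.28  0.94 -1.42] 0.29
   45 [-0.03  0.28 -0.17  2.14 -1.27  0.57 -1.17] 0.3
-1 1.4
   0 [-1.05  0.56  0.65  1.73 -0.39  0.99 -2.  ] 0.77
   15 [-0.92  0.43  0.59  1.86 -0.61  0.87 -1.74] 0.64
   30 [-0.73  0.36  0.52  1.97 -0.93  0.85 -1.37] 0.53
   45 [-0.52  0.38  0.45  2.05 -1.25  0.97 -0.98] 0.32
-1 1.7
   0 [-1.05  0.5   0.59  1.79 -0.33  0.96 -1.76] 0.71
   15 [-0.89  0.42  0.55  1.85 -0.59  0.94 -1.46] 0.65
   30 [-0.69  0.41  0.5   1.9  -0.87  1.02 -1.14] 0.6
   45 [-0.5   0.47  0.46  1.92 -1.11  1.2  -0.86] 0.46
```

Plan: grasp with yaw 22°, then pour with tray heading about -1.0 rad, where the joints are well inside their ranges. Now the approach and grasp.

Run:
```python
from h import *
q=tool(YAW,0,1)
move_ptp(TRAY+BAR+[0,0,.10],q)
print(read_time_s(),read_eef_pos(),read_qpos())
movel(TRAY+BAR+[0,0,.0],q,speed=.1)
print(read_time_s(),read_eef_pos(),read_ft_force())
for c in("top","side"): cv2.imwrite(f"pics/{c}1.png",read_camera(c)[:,:,::-1])
a=cv2.imread("pics/top1.png")[140:300,340:500];b=cv2.imread("pics/side1.png")[215:375,285:445]
cv2.imwrite("pics/g1.png",cv2.resize(np.hstack([a,b]),None,fx=2.5,fy=2.5,interpolation=cv2.INTER_CUBIC))
```

```text
5.1 [ 0.5751 -0.2481  0.1879] [-0.3313  0.5415  0.8914  1.7456 -0.4715  1.0842  1.1075]
6.25 [ 0.575  -0.2499  0.0888] [ 0.7742 -0.0609  0.1429]
```

View pics/g1.png

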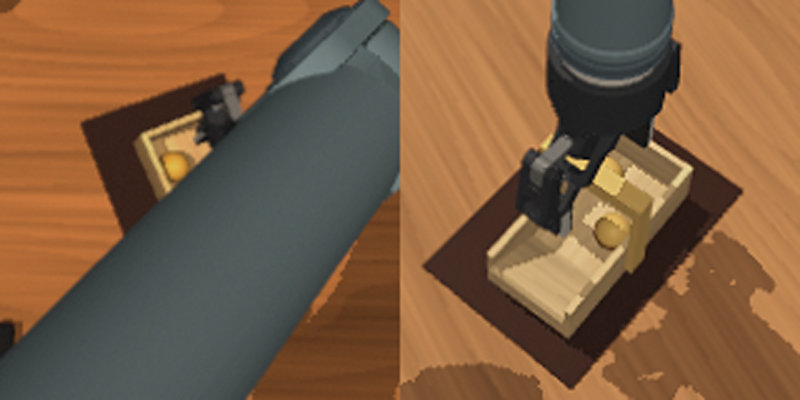

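The fingers straddle the bar, at about (590,190) in the right-hand crop, and both chocolates are in place. I'll close and lift a little.

Run:
```python
from h import *
q=tool(YAW,0,1)
move_gripper(0.0,effort=90)
print(read_time_s(),read_finger_gap(),read_eef_pos(),read_ft_force(),read_ft_torque())
movel(TRAY+BAR+[0,0,.06],q,speed=.06)
print(read_time_s(),read_finger_gap(),read_eef_pos(),read_ft_force(),read_ft_torque())
for c in("top","side"): cv2.imwrite(f"pics/{c}2.png",read_camera(c)[:,:,::-1])
a=cv2.imread("pics/top2.png")[140:300,340:500];b=cv2.imread("pics/side2.png")[195:355,285:445]
cv2.imwrite("pics/g2.png",cv2.resize(np.hstack([a,b]),None,fx=2.5,fy=2.5,interpolation=cv2.INTER_CUBIC))
```

```text
6.9917 0.014792053143611828 [ 0.5746 -0.2495  0.0882] [ 0.4587 -0.0963  0.4191] [ 0.0386  0.0003 -0.0072]
8.1417 0.014422384817769167 [ 0.574  -0.2491  0.1475] [-1.1272 -0.5325 -1.6202] [ 0.0029 -0.0145  0.025 ]
```

View pics/g2.png

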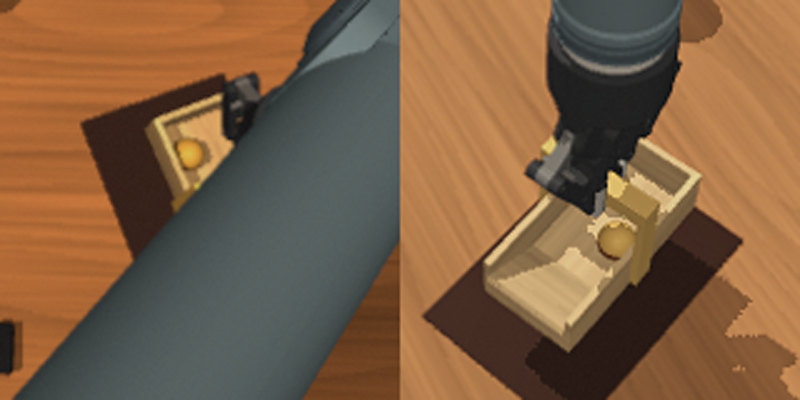

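It is lifted and level; the side crop shows the tray clear of the mat with its shadow below. Next, raise it and carry it over to the dish.

Run:
```python
from h import *
movel(TRAY+BAR+[0,0,.15],None,speed=.1)
yaw=-1.0;h=np.r_[np.cos(yaw),np.sin(yaw),0]
lip=DISH+.025*h+[0,0,.10]
p=tcp_from_lip(lip,yaw,0)
P0=TRAY+BAR+[0,0,.15]
pm=np.r_[(P0[:2]+p[:2])/2,P0[2]]; 
movel(np.r_[p[:2],P0[2]],tool(yaw,0,1),speed=.13)
print(read_time_s(),read_eef_pos(),read_qpos())
movel(p,tool(yaw,0,1),speed=.08)
print(read_time_s(),read_finger_gap(),p,read_eef_pos(),read_ft_force(),read_qpos())
for c in("top","side"): cv2.imwrite(f"pics/{c}3.png",read_camera(c)[:,:,::-1])
a=cv2.imread("pics/top3.png")[130:290,130:330];b=cv2.imread("pics/side3.png")[60:220,160:360]
cv2.imwrite("pics/g3.png",cv2.resize(np.hstack([a,b]),None,fx=2,fy=2,interpolation=cv2.INTER_CUBIC))
```

```text
12.35 [0.604  0.1272 0.2381] [-1.1634  0.6642  1.2658  1.7312 -0.6664  1.2571 -0.7359]
13.5 0.014587329889305858 [0.604  0.1279 0.158 ] [0.6046 0.1278 0.1587] [ 0.0498 -0.2754 -3.2612] [-1.1081  0.738   1.1695  1.7944 -0.7519  1.1358 -0.6837]
```

View pics/g3.png

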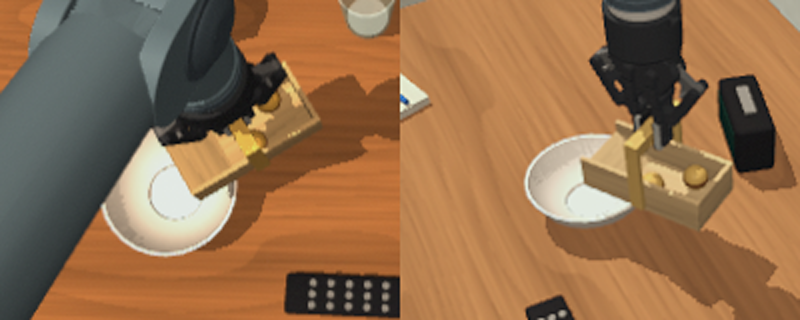

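Both chocolates are in the level tray, and its lip is over the dish (left crop, lip at about (190,170), dish floor circle at (177,190)). I'll tip in stages, first to 20° so the chocolates gather at the ramp foot.

Run:
```python
from h import *
yaw=-1.0;h=np.r_[np.cos(yaw),np.sin(yaw),0]
lip=DISH+.025*h
def go(a,z,sp): movel(tcp_from_lip(lip+[0,0,z],yaw,a),tool(yaw,a,1),speed=sp)
go(10,.09,.02); go(21,.08,.02); pause(.8)
print(read_time_s(),read_qpos(),read_joint_vel(),read_ft_force())
for c in("top","side"): cv2.imwrite(f"pics/{c}4.png",read_camera(c)[:,:,::-1])
a=cv2.imread("pics/top4.png")[130:290,130:330];b=cv2.imread("pics/side4.png")[60:220,160:360]
cv2.imwrite("pics/g4.png",cv2.resize(np.hstack([a,b]),None,fx=2,fy=2,interpolation=cv2.INTER_CUBIC))
```

```text
15.9917 [-1.4372  0.8776  1.3482  1.8925 -0.6309  0.9476 -0.8963] [-0.0003  0.0003  0.0019  0.0011  0.0034  0.0019  0.0247] [ 0.0909 -0.8789 -1.9958]
```

View pics/g4.png

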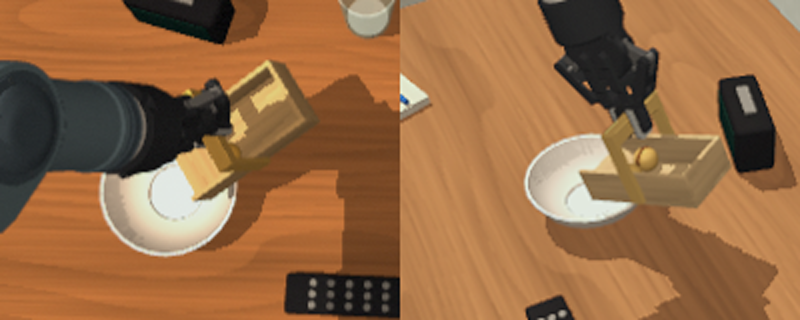

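Both chocolates have gathered at the ramp foot (right crop, about (645,158)). Joint 3 is drifting toward its limit, so I'll check the IK ahead first.

Run:
```python
from h import *
yaw=-1.0;h=np.r_[np.cos(yaw),np.sin(yaw),0]
lip=DISH+.025*h
for a,z in((28,.077),(35,.074),(46,.07)):
    print(a,np.array(inverse_kinematics(tcp_from_lip(lip+[0,0,z],yaw,a),tool(yaw,a,1))))
cv2.imwrite("pics/s4.png",cv2.imread("pics/side4.png"))
```

```text
28 [-1.5265  0.9581  1.3925  1.9118 -0.5975  0.9149 -0.973 ]
35 [-1.6023  1.0491  1.4225  1.9247 -0.5639  0.893  -1.0539]
46 [-1.6991  1.2055  1.4467  1.9312 -0.5078  0.8816 -1.1876]
```

View pics/side4.png

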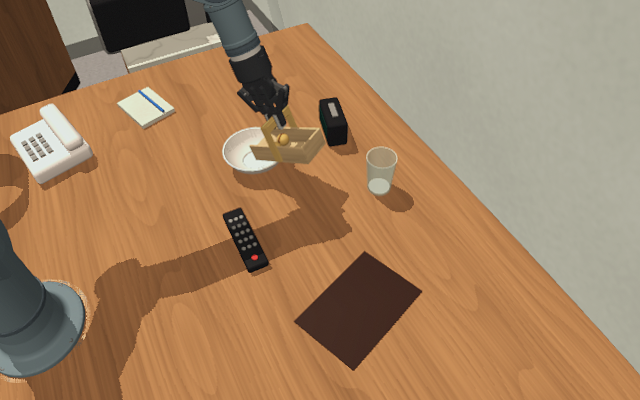

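View pics/top4.png

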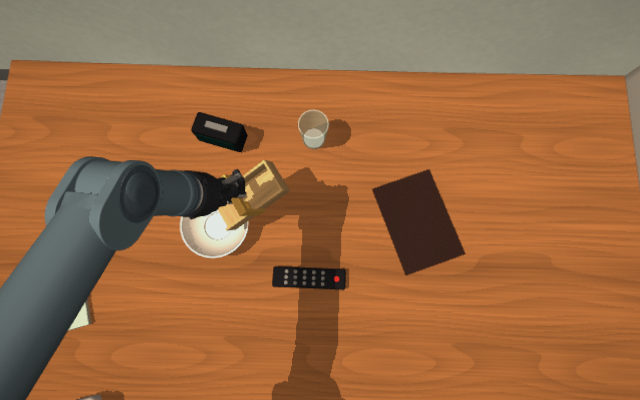

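IK is fine to 46° (joint 3 at 1.447, below its 1.57 limit), and the arm is clear of the clock and glass in both views. I'll tip to 45.5° in two continuous moves and hold.

Run:
```python
from h import *
yaw=-1.0;h=np.r_[np.cos(yaw),np.sin(yaw),0]
lip=DISH+.025*h
def go(a,z,sp): movel(tcp_from_lip(lip+[0,0,z],yaw,a),tool(yaw,a,1),speed=sp)
go(33,.076,.02); print(read_time_s())
go(45.5,.07,.025); pause(1.0)
m=R.from_quat(read_tcp_rot()).as_matrix();print(read_time_s(),"tilt",np.degrees(np.arccos(-m[2,2])),read_eef_pos(),read_ft_force(),read_finger_gap())
for c in("top","side"): cv2.imwrite(f"pics/{c}5.png",read_camera(c)[:,:,::-1])
a=cv2.imread("pics/top5.png")[130:290,130:330];b=cv2.imread("pics/side5.png")[60:220,160:360]
cv2.imwrite("pics/g5.png",cv2.resize(np.hstack([a,b]),None,fx=2,fy=2,interpolation=cv2.INTER_CUBIC))
```

```text
17.1667
19.125 tilt 45.5016891009494 [0.5696 0.1816 0.1641] [ 0.6397 -0.2345 -1.7052] 0.014253803126545034
```

View pics/g5.png

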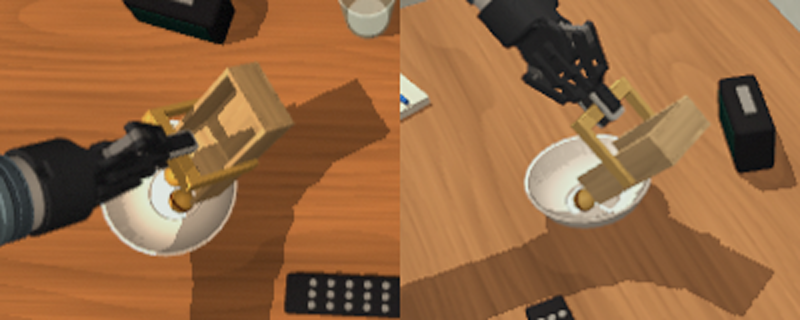

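Both chocolates lie in the dish (left crop, about (172,180) and (180,200)) and the tray is empty. I'll check the true tray tilt by overlaying the predicted pose.

```bash
cat > ov.py <<'E'
from h import *
def ov(n,tag,boxes,bar,yaw,tilts,fx=3):
    for c in("top","side"):
        im=cv2.imread(f"pics/{c}{n}.png");x,y,w,hh=boxes[c]
        im=cv2.resize(im[y:y+hh,x:x+w],None,fx=fx,fy=fx,interpolation=cv2.INTER_CUBIC)
        for tilt,col in tilts:
            for pts in([(75,37,40),(75,-37,40),(-75,-37,40),(-75,37,40)],[(8,43,93),(8,-43,93),(-8,-43,93),(-8,43,93)],[(75,37,0),(75,-37,0),(-75,-37,0),(-75,37,0)]):
                W=rt(yaw,tilt).apply(np.array(pts)/1e3-BAR)+bar
                cv2.polylines(im,[((proj(c,W)-[x,y]+.5)*fx-.5).astype(int)],True,col,1)
        cv2.imwrite(f"pics/{tag}_{c}.png",im)
E
python3 - <<'E'
from ov import *
ov(5,"o5",{"top":(170,140,120,110),"side":(220,90,140,90)},np.r_[.5696,.1816,.1641],-1.0,[(45.5,(255,255,0))],5)
E
```

```text
(no output)
```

View pics/o5_side.png

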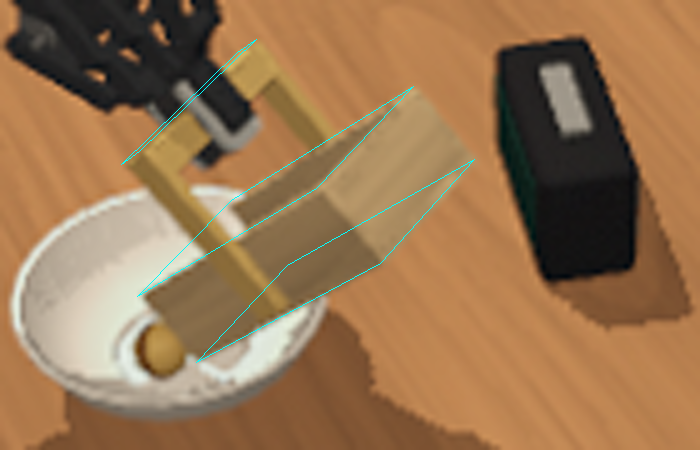

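View pics/o5_top.png

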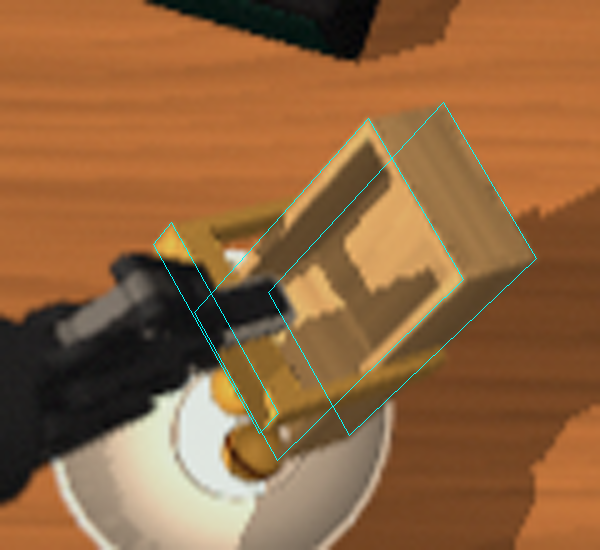

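The overlay matches the tray in both views at 45.5°, with no slip in the grip. I'll level it, rise, and carry it back over the mat.

Run:
```python
from h import *
yaw=-1.0;h=np.r_[np.cos(yaw),np.sin(yaw),0]
lip=DISH+.025*h
pause(.5)
def go(a,z,sp): movel(tcp_from_lip(lip+[0,0,z],yaw,a),tool(yaw,a,1),speed=sp)
go(33,.085,.04); go(15,.105,.05); go(0,.12,.05); pause(.3)
p=tcp_from_lip(lip+[0,0,.12],yaw,0)
m=R.from_quat(read_tcp_rot()).as_matrix();print(read_time_s(),"tilt",np.degrees(np.arccos(-m[2,2])),read_eef_pos(),read_qpos())
movel(np.r_[p[:2],.25],None,speed=.1)
movel(MAT+[0,0,.25],tool(MYAW,0,1),speed=.14)
print(read_time_s(),read_eef_pos(),read_qpos())
movel(MAT+[0,0,.003+.085+.02],tool(MYAW,0,1),speed=.1)
pause(.3)
print(read_time_s(),read_eef_pos(),read_qpos(),read_ft_force())
for c in("top","side"): cv2.imwrite(f"pics/{c}6.png",read_camera(c)[:,:,::-1])
from ov import *
ov(6,"o6",{"top":(350,150,140,140),"side":(275,215,160,160)},np.array(read_eef_pos()),MYAW,[(0,(255,255,0))],4)
```

```text
21.9333 tilt 0.07364367353419794 [0.6034 0.1298 0.1773] [-1.1241  0.7161  1.1887  1.7818 -0.7245  1.1628 -0.701 ]
25.6 [ 0.5763 -0.241   0.2499] [-0.3837  0.4731  0.9415  1.695  -0.4091  1.1852  1.0303]
27.4667 [ 0.5763 -0.2417  0.1083] [-0.2867  0.6346  0.8168  1.7969 -0.5576  0.9565  1.133 ] [ 0.2342 -0.3041 -1.4894]
```

View pics/o6_side.png

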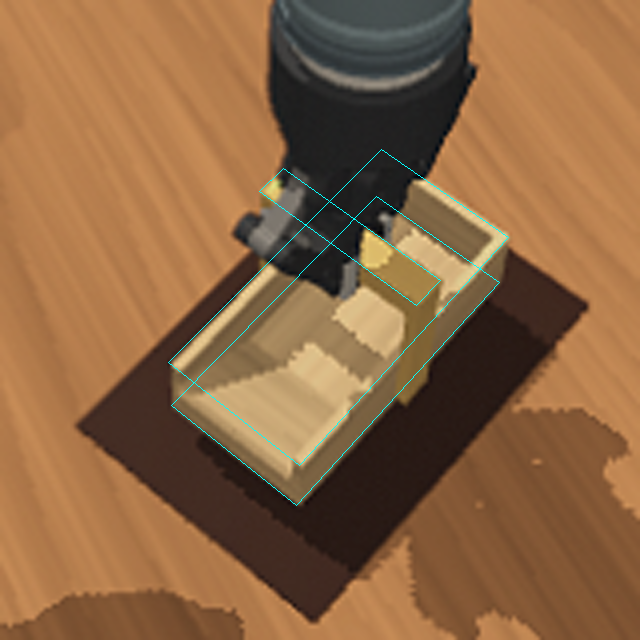

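View pics/top6.png

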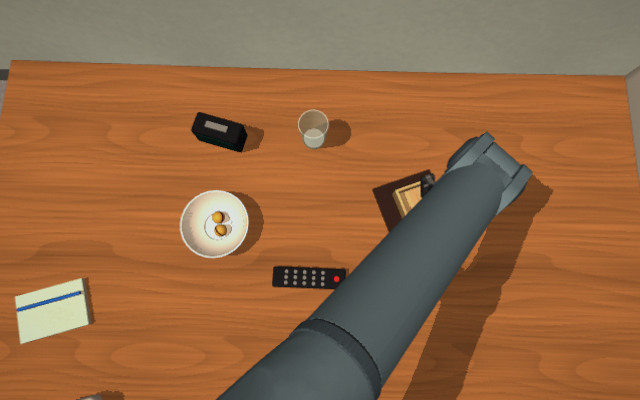

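Both chocolates rest in the dish at (217,217) and (221,230). The dish, remote, glass and clock haven't moved, and the tray hangs level over the mat as predicted. I'll lower it slowly until it touches, then release.

Run:
```python
from h import *
q=tool(MYAW,0,1)
movel(MAT+[0,0,.092],q,speed=.04);pause(.2)
f0=np.array(read_ft_force())
for z in(.0905,.0895,.0885,.0878):
    movel(MAT+[0,0,z],q,speed=.015);pause(.1)
    f=np.array(read_ft_force());print(z,read_eef_pos(),f-f0)
    if (f-f0)[2]>3: break
move_gripper(.085)
pause(.3)
print(read_time_s(),read_finger_gap(),read_ft_force())
movel(MAT+[0,0,.20],q,speed=.08)
print(read_time_s())
move_ptp([.40,-.02,.35],tool(0,0,1))
print(read_time_s(),read_eef_pos())
for c in("top","side"): cv2.imwrite(f"pics/{c}7.png",read_camera(c)[:,:,::-1])
from ov import *
ov(7,"o7",{"top":(350,150,140,140),"side":(275,225,160,150)},MAT+[0,0,.088],MYAW,[(0,(255,255,0))],4)
```

```text
0.0905 [ 0.5761 -0.2417  0.0905] [0.6799 0.0337 0.3242]
0.0895 [ 0.5761 -0.2417  0.0895] [ 0.0311 -0.3284 -0.1952]
0.0885 [ 0.5761 -0.2417  0.0885] [ 0.0437 -0.5217  0.6458]
0.0878 [ 0.5761 -0.2418  0.0882] [-0.5347  0.2883  4.3619]
30.7 0.0848518624491537 [ 0.3693 -0.2901  0.1842]
32.25
33.5333 [ 0.4002 -0.0203  0.3499]
```

View pics/o7_top.png

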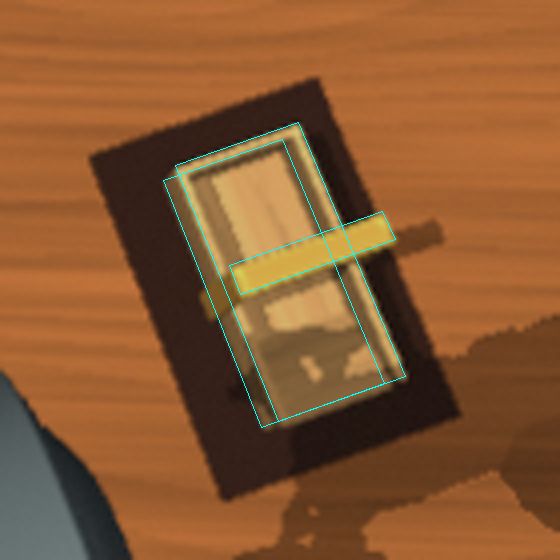

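View pics/o7_side.png

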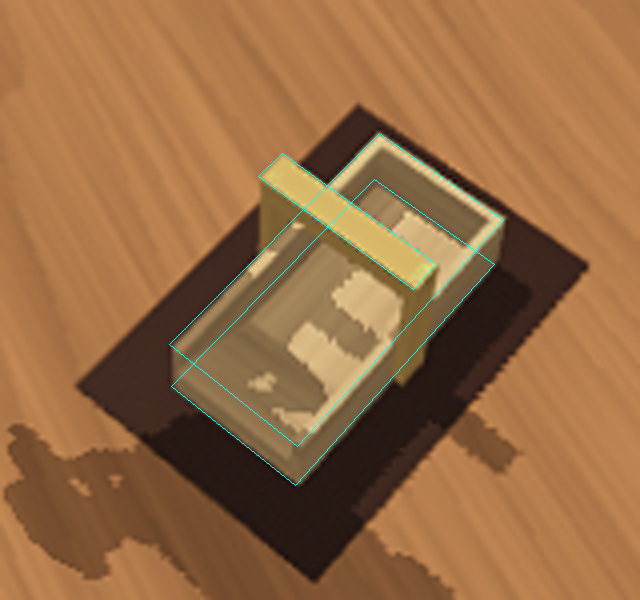

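View pics/top7.png

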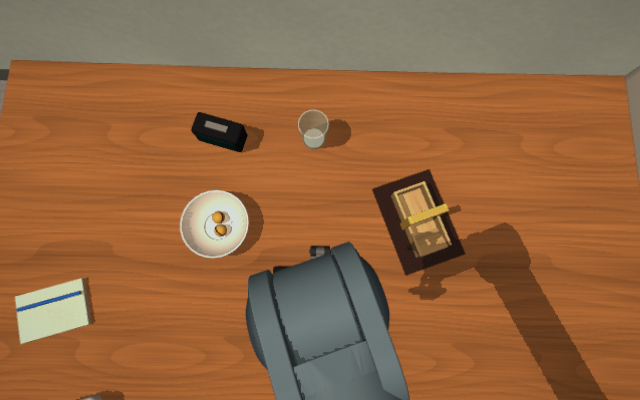

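View pics/side7.png

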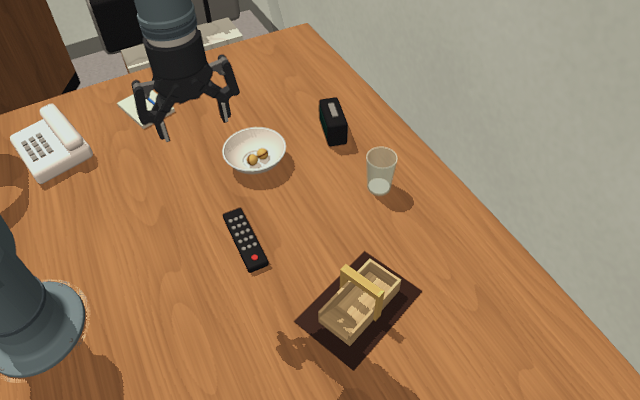

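The tray stands square and centred on the mat, at about (420,220) in the top view and (360,305) in the side view. Both chocolates are in the dish, at (252,159) and (262,153) in the side view. Dish, remote, glass and clock are where they started. I'm handing in.

Run:
```python
from bench import *
sign_off(); print(read_time_s())
```

```text
the job is handed in; nothing more can be done
the job is handed in; nothing more can be done
```

The job is done and handed in at about 33.6 s of the 72 s allowed; sign-off gives no verdict.

**Pouring:** I lifted the tray level by its bar and held its lip about 70 mm above the table over the dish. I tipped it in stages to 45.5°, and both chocolates rolled into the dish. It stayed there for about 1.5 s; the tool read 45.5° and the tray outline matched that angle in both cameras.

**Setting back:** I levelled the tray in the air (0.07° residual) and set it down on the centre of the mat. Contact was about 4 N, then I released it and moved the arm clear.

**Last checks:**
- **Tray:** its outline matches the planned pose in both views, square to the mat and wholly on it.
- **Chocolates:** both are at rest in the dish.
- **Dish, glass, clock and remote:** they looked unmoved in both views. The arm hid the remote in the last top picture; the side picture shows it in place.
- **Disagreement:** wrist-force readings with the tray lifted were noisy, 1.5 to 3.3 N, against the expected 2.8 N with the chocolates in it and 2.5 N empty. No other check failed.

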